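# Clear the dosing scale and put the mixing tin away in its row

### The job

Clear the weighing scale: lift the mixing tin out from under the dosing head by its side handle, stand it upright on the open bench and let go of it there. Then take it again by the grip on its lid and put it away gently, without dropping it, in the empty bay of the tin tray, standing flat and upright with its side handle down in that bay's slot in the comb wall, like the two tins already there. Do not strike the dosing head, and leave the other two tins and the things lying about on the bench where they are.

Things in the scene. Friction and masses are not known exactly. Their poses are not given: they have to be found in the camera images.
- tin: The mixing tin on the scale: a closed steel tin 84 mm in diameter (88 at the lid rim), 105 mm tall without the grip on its lid, 0.25 to 0.5 kg. Origin at the centre of its underside, z up. Its black D-shaped side handle points to the tin's own -x. The lid does not come off.
- tin_handle (a point): Point in the side handle, 80 mm from the tin's axis, 90 mm above its underside. The handle is 14 mm thick (along the tin's y), runs from the wall (42 mm from the axis) out to 95 mm, and from 35 to 95 mm above the underside; its outer upright bar is 18 mm deep, its top and bottom arms 14 and 12 mm high. Axes as the tin's.
- tin_grip (a point): Point in the bar grip on the lid, on the tin's axis, 120 mm above the underside. The bar is 46 mm long (along the tin's x), 14 mm thick (along y), and stands from 105 to 130 mm above the underside. Axes as the tin's.
- scale: Weighing scale, fixed: black base 200 x 200 mm, flat round steel pan of 176 mm diameter with its top 60 mm above the bench, and a low console (32 mm high) reaching 165 mm from the centre towards own -x. Origin on the bench under the pan's centre.
- doser: Dosing column, fixed, origin and axes as the scale's. Its head is a nozzle 36 mm in diameter over the pan's centre, 226 to 310 mm above the bench: only 36 mm free above the lid grip of a tin on the pan. A beam 36 mm wide, 273 to 307 mm high, leads towards own +x to a column 40 x 50 mm, 320 mm tall, 175 mm from the centre.
- tray: Tin tray, fixed: 160 mm (x) by 350 mm (y), base 8 mm thick. Origin on the bench under its centre. Three bays along y, at -120, 0 and +120 mm. A comb wall 6 mm thick, 110 mm high above the bench, 64 mm from the bays' centre line towards own -x, has an open-topped slot 30 mm wide at each bay; a lip 28 mm high runs 70 mm behind the line.
- pad: Round black rubber pad, 80 mm in diameter, 2 mm thick, fixed on the tray's base in the middle of the empty bay: the place for the tin. Origin at the centre of its underside, 8 mm above the bench; the tin stands on its top. Its axes are the tray's, so a tin put away properly has the pad's yaw.
- slot (a point): Point in the slot of the empty bay, 80 mm from the pad's centre towards its -x, level with the pad's top: the tin's handle ends above it.
- tin_b: A like tin already in the tray, its handle in its slot; not to be disturbed. Origin and axes as the tin's.
- tin_c: Another like tin already in the tray; not to be disturbed. Origin and axes as the tin's.
- sample_tin: Bystander: a small steel tin 60 mm in diameter and 60 mm tall, standing. Origin at the centre of its underside.
- tape: Bystander: roll of masking tape lying flat, 90 mm across, 24 mm high. Origin at the centre of its underside.
- mouse: Bystander: computer mouse 100 x 58 x 30 mm. Origin at the centre of its underside.
- hardener: Bystander: can 56 mm in diameter, 130 mm tall, standing. Origin at the centre of its underside.
- opener: Bystander: a tin opener like a short screwdriver, 140 mm long, lying flat. Origin under its middle, handle to its own -x.

How it is judged:
By the outcome, as a careful person would: the job done as asked, in the order asked, and still so for the second after the job is handed in, with the robot touching nothing.
It also fails if it takes over 66 s, if anything falls off the work surface, if the arm or the gripper's body presses on something with over 40 N, if the wrist force passes 120 N, or if a joint passes its speed limit or range.

### The arm

A 6-joint arm with a two-finger parallel gripper is mounted at the origin on the work surface. World frame = base frame: x ahead of the robot, y to its left, z up, the work surface at z = 0. Lengths are in mm, angles in rad, forces in N, time in s.
With the tool pointing down it reaches from about 350 to 975 mm from the base axis. Payload 7.1 kg.
Tool frame: the origin (TCP) lies at the centre of the arm's flange, where the gripper is bolted on; the fingertips stand 182 mm ahead of it and the grasp point (between the pads) lies 163 mm ahead of it; z points along the fingers, y is the direction in which the jaws open and shut (so a half turn about z gives the same grasp; the last joint's range is limited). The gripper opens to 88 mm and grips with 3 to 60 N. Pads are 20 mm wide; open, the fingers measure 115 mm over their backs; the gripper's body (75 mm by 178 mm) begins 61 mm behind the grasp point.
Start: joints at [-1.192, 0.423, 1.63, -0, 1.089, -0.019], TCP at [242.136, -576.174, 404.675] pointing down, gripper open.
Joint ranges: [-3, 3], [-0.9, 2.11], [0.09, 2.58], [-1.31, 4.45], [0.11, 2.69], [-2.54, 2.54]. Speed limits (rad/s): [2.39, 2.39, 3.01, 3.14, 3.14, 3.14].

### API

Orientations are given as a rotation vector (axis times angle).
In Python, from workcell import get_obs, get_image, camera_params, workorder, search_frame, silhouettes gives the robot as it stands.
- The arm moves only by the tool play_rows, never from a script. Its arguments are lists of equal length, an entry for each row: "travel": the shift along the tool's x, y, z in units of 25 mm (1.0 is 25 mm), a list of three; "angular": the turn, a rotation vector about the tool's x, y, z in units of 8 degrees (1.0 is 8 degrees), a list of three; "claw": the opening, from -1 (shut) to 1 (fully open), so that 0 is half open. A call has 1 to 20 rows; each row is the pose to reach, as a shift and turn from the pose measured when the call began, along the tool's axes at that moment; what a row does not reach only later rows make up. A row lasts 1/8 s, in which the tool goes at most 62.5 mm and 10.7 degrees, less where a joint would pass 70% of its speed; a pose out of reach is approached as far as the arm can. A call with a gripper value outside its range is refused whole. The fingers move at their own pace and stop on an object; the grip force is fixed at half the most. Time passes only in rows, so rows that repeat a pose let the fingers close. It gives the time, the measured TCP pose, the force and the opening at its end, in the units of the state.
- get_obs(): the state, without advancing time (a new reading comes with each control period).
- get_image(name): name is "scene" or "top" or "wrist"; returns the picture (384x512x3 uint8, blue, green, red); there is no depth.
- camera_params(name): a dict with "mtx" (3x3 intrinsics, pixels), "R" (3x3) and "t" (3): a world point X has camera coordinates R X + t; the wrist camera has in their place "T_tool_cam" (4x4, takes a point from camera to tool coordinates, whose origin is the TCP and whose axes are the flange's). Camera axes: x right, y down, z forward; pixel columns grow to the right and rows downward; lengths in mm; the calibration is good to about 2 mm. The wrist camera is an equidistant fisheye: a pixel r from the principal point sees the ray r / f radians off the axis. A picture is of the moment at which its call begins: read the wrist's pose just before it. camera_params takes no time and is no camera call.
- workorder.close_job(): hands the job in, once; it reports no verdict.
Trained networks look in the newest picture that a camera, given by its name, has taken for a name from the list of things; names that differ only in an ending like _2 or _b are one class to them, and where a whole thing is asked for, a point or a joint stands for the part that bears it (a point fixed in the world has none). Each returns a list of dicts, best first, with "conf" (0 to 1); they miss things now and then, are a little off and sometimes report something else, mostly with a low value. They report only what shows in the picture. A call takes as long as a camera call.
- search_frame(camera, thing): "location" ([x, y, z] in mm, in world coordinates, good to about 4 mm: the middle of the surface that is visible of it).
- silhouettes(camera, thing): "mask" (384x512 bool, what is visible of it).
The state is a dict: "t": time; "qpos": joint angles; "qvel": joint speeds; "joint_torque": joint torques, N m; "ee_pos": TCP position; "orientation": TCP orientation; "ft_force": force on the tool from outside, world axes, zero at the start; "moment": the same for the moment, N m; "width": finger opening in mm.
Only numpy, scipy, OpenCV 4.12 (cv2) and the standard library are available. Lean on these libraries where they do the work, as an engineer would, in place of code of your own. Each camera call takes 0.05 s, during which the arm holds its last target. There are 200 camera calls.

## Working session

There is one attempt and no reset: what is moved stays moved. The work goes in short steps, Python scripts to look and compute and a tool call to move; the robot and the scene stay as the last step left them, time stands still between calls to the robot, and variables do not carry over. Pictures are saved under pics/ and viewed, about 8 in all and at most 12, crops included, and the job is handed in when it is done.

Besides the shell and the picture viewer there is one more tool, called after "Call:" by a JSON object that holds its "method" and its "body". play_rows: Moves the arm, as the interface text tells. Its arguments: {"type":"object","properties":{"travel":{"type":"array","items":{"type":"array","items":{"type":"number"}}},"angular":{"type":"array","items":{"type":"array","items":{"type":"number"}}},"claw":{"type":"array","items":{"type":"number"}}},"required":["travel","angular","claw"]}

```bash
ls; mkdir -p pics; python3 - <<'E'
from workcell import *
import cv2,numpy as np
for c in ["scene","top"]:
    im=get_image(c); cv2.imwrite(f"pics/{c}0.png",im)
    for n in ["tin","tin_handle","tin_grip","pad","slot","scale","doser","tray","sample_tin","tape","mouse","hardener","opener"]:
        try: print(c,n,[(np.round(d["location"]).tolist(),round(d["conf"],2)) for d in search_frame(c,n)][:4])
        except Exception as e: print(c,n,e)
    p=camera_params(c); print(c,"cam pos",np.round(-np.array(p["R"]).T@p["t"]))
o=get_obs();print(o)
E
```

```text
pics
scene tin [([553.0, 274.0, 103.0], 0.96), ([533.0, 166.0, 101.0], 0.84), ([570.0, -286.0, 169.0], 0.69), ([548.0, 411.0, 11.0], 0.45)]
scene tin_handle [([567.0, -284.0, 164.0], 0.64), ([535.0, 278.0, 10.0], 0.6)]
scene tin_grip [([572.0, -288.0, 164.0], 0.98), ([551.0, 409.0, 8.0], 0.52), ([328.0, -392.0, 29.0], 0.39)]
scene pad [([550.0, 409.0, 9.0], 0.78)]
scene slot [([548.0, 408.0, 9.0], 0.59)]
scene scale [([588.0, -284.0, 38.0], 0.87), ([572.0, -285.0, 165.0], 0.45)]
scene doser []
scene tray [([538.0, 278.0, 6.0], 0.9)]
scene sample_tin [([694.0, -50.0, 64.0], 0.79)]
scene tape [([429.0, -7.0, 21.0], 0.89)]
scene mouse [([327.0, -393.0, 27.0], 0.58)]
scene hardener [([365.0, 382.0, 94.0], 0.98)]
scene opener [([676.0, 63.0, 19.0], 0.59), ([429.0, -7.0, 20.0], 0.48)]
scene cam pos [1255. -396. 1057.]
top tin [([508.0, 176.0, 114.0], 0.86), ([544.0, -287.0, 166.0], 0.78), ([518.0, 286.0, 111.0], 0.65)]
top tin_handle [([682.0, -47.0, 61.0], 0.69), ([543.0, -290.0, 166.0], 0.6)]
top tin_grip [([544.0, -290.0, 168.0], 0.61)]
top pad [([553.0, 408.0, 7.0], 0.9)]
top slot [([5
[... 438 characters left out ...]
0, 23.0], 0.62)]
top cam pos [ 331.   19. 1163.]
{'t': 1.4, 'qpos': array([-1.19202807e+00,  4.23135799e-01,  1.62989604e+00, -1.81813295e-05,
        1.08857631e+00, -1.89570360e-02]), 'qvel': array([ 0.0003995 , -0.00039346,  0.00026315, -0.00078776, -0.00087794,
        0.00030596]), 'joint_torque': array([ 2.94522441e-03, -5.44564784e+01, -2.74031961e+01,  6.47354568e-02,
        1.69523031e-02, -7.52621219e-06]), 'ee_pos': array([ 242.12038819, -576.18927447,  404.65424958]), 'orientation': array([-3.07966310e+00, -6.20646377e-01,  2.92489553e-05]), 'ft_force': array([0.10361798, 1.41014343, 0.57967128]), 'moment': array([0.04838496, 0.10614879, 0.04450094]), 'width': 87.95235821310709}
```

View pics/top0.png

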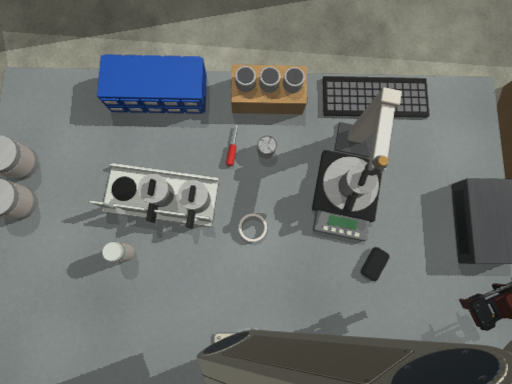

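View pics/scene0.png

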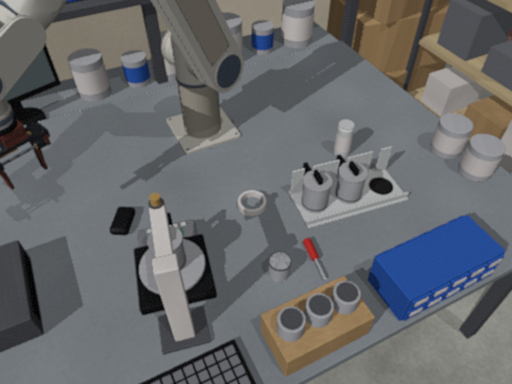

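The top view shows the scale at (350,185) with its console towards the robot and the tin handle near (340,205). The tray is at (160,195), with the empty bay's pad at (124,188). I'll zoom in on both next.

```bash
python3 - <<'E'
import cv2,numpy as np
a=cv2.imread("pics/top0.png")
l=cv2.resize(a[75:245,305:435],None,fx=3.5,fy=3.5,interpolation=cv2.INTER_CUBIC)
r=cv2.resize(a[155:235,95:225],None,fx=3,fy=3,interpolation=cv2.INTER_CUBIC)
h=595
c=np.zeros((h,l.shape[1]+345,3),np.uint8); c[:l.shape[0],:l.shape[1]]=l
c[:r.shape[0],l.shape[1]:][:, :345]=r[:,:345]
s=cv2.imread("pics/scene0.png")[185:315,120:225]; s=cv2.resize(s,None,fx=2.7,fy=2.7,interpolation=cv2.INTER_CUBIC)
c[242:242+s.shape[0],l.shape[1]:l.shape[1]+s.shape[1]]=s[:353]
cv2.imwrite("pics/crop1.png",c[:,:800])
E
```

```text
(no output)
```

View pics/crop1.png

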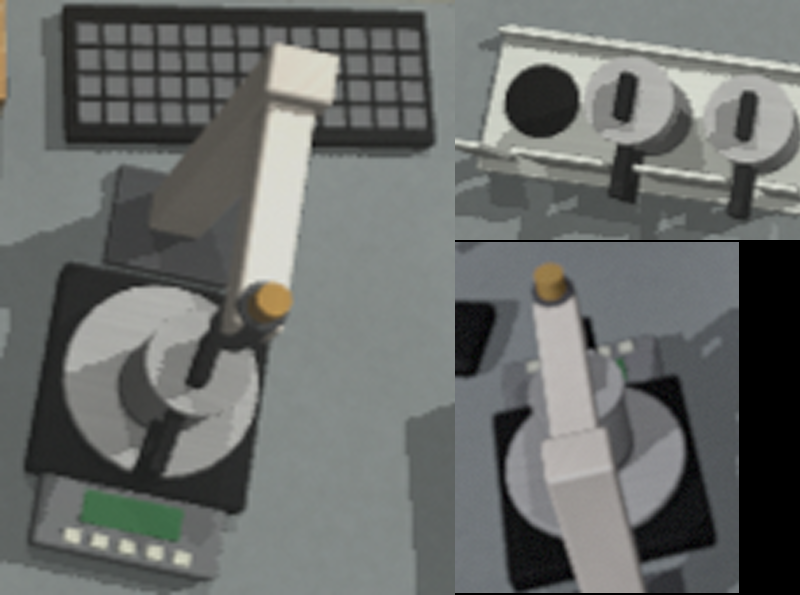

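```bash
cat > h.py <<'E'
from workcell import *
import cv2,numpy as np
from scipy.spatial.transform import Rotation as Ro
def ray(cam,px,obs=None):
    p=camera_params(cam); K=np.array(p["mtx"]); px=np.atleast_2d(np.float64(px))
    if cam=="wrist":
        d=(px-K[:2,2])/[K[0,0],K[1,1]]; r=np.linalg.norm(d,axis=1,keepdims=True)
        v=np.hstack([d/np.maximum(r,1e-9)*np.sin(r),np.cos(r)])
        T=np.array(p["T_tool_cam"]); R=Ro.from_rotvec(obs["orientation"]).as_matrix()
        return R@T[:3,3]+obs["ee_pos"], v@T[:3,:3].T@R.T
    v=np.hstack([px,np.ones((len(px),1))])@np.linalg.inv(K).T
    R=np.array(p["R"]); return -R.T@np.array(p["t"]), v@R
def onz(cam,px,z,obs=None):
    c,v=ray(cam,px,obs); return c+v*((np.reshape(z,(-1,1))-c[2])/v[:,2:])
def proj(cam,X,obs=None):
    p=camera_params(cam); K=np.array(p["mtx"]); X=np.atleast_2d(np.float64(X))
    if cam=="wrist":
        T=np.array(p["T_tool_cam"]); R=Ro.from_rotvec(obs["orientation"]).as_matrix()
        Y=((X-obs["ee_pos"])@R-T[:3,3])@T[:3,:3]
        th=np.arctan2(np.linalg.norm(Y[:,:2],axis=1),Y[:,2]); n=np.linalg.norm(Y[:,:2],axis=1)
        return Y[:,:2]/n[:,None]*th[:,None]*[K[0,0],K[1,1]]+K[:2,2]
    Y=X@np.array(p["R"]).T+np.array(p["t"]); Y=Y@K.T; return Y[:,:2]/Y[:,2:]
def move(goal,rot):
    "goal tcp pos, rot matrix -> travel, angular in units from present pose"
    o=get_obs(); R=Ro.from_rotvec(o["orientation"])
    t=R.inv().apply(np.array(goal)-o["ee_pos"])/25
    a=np.degrees((R.inv()*Ro.from_matrix(rot)).as_rotvec())/8
    return np.round(t,2),np.round(a,2)
def tool(yaw,tilt):
    """handle-grasp tool attitude: jaws (y) along thing's +y (yaw deg), tool z down and tilted by
    tilt deg so that the gripper leans to the thing's -x"""
    a,b=np.radians([yaw,tilt]); ex=np.array([np.cos(a),np.sin(a),0]); y=np.array([-ex[1],ex[0],0])
    z=np.sin(b)*ex-np.cos(b)*np.array([0,0,1]); return np.stack([np.cross(y,z),y,z],1)
E
python3 - <<'E'
from h import *
def c(x,y,s,ox,oy): return ((x+.5)/s-.5+ox,(y+.5)/s-.5+oy)
L=lambda x,y:c(x,y,3.5,305,75); R=lambda x,y:c(x-455,y,3,95,155)
for n,p,z in [("handle end",L(150,468),155),("grip near end",L(197,387),190),("grip far",L(225,330),190),("lid left",L(147,365),165),("lid bottom",L(205,415),165),("lid right",L(258,385),165),
 ("pan L",L(64,372),60),("pan R",L(262,378),60),("pan T",L(165,286),60),("pan B",L(160,478),60),("scale TL",L(62,265),40),("scale BL",L(27,468),40),("scale BR",L(242,512),40),("cap",L(270,300),320),("column top TL",L(275,45),320),("column TR",L(340,60),320),
 ("pad",R(542,101),10),("lip l",R(500,28),28),("lip r",R(798,75),28),("b grip top",R(628,73),138),("b grip bot",R(622,118),138),("c grip t",R(750,93),138),("c grip b",R(747,138),138)]:
    print(n,np.round(onz("top",p,z)[0]))
p=camera_params("wrist"); print(np.round(p["T_tool_cam"],2),np.round(p["mtx"]))
print(np.round(camera_params("top")["R"],3))
E
```

```text
handle end [ 471. -270.  155.]
grip near end [ 531. -300.  190.]
grip far [ 578. -324.  190.]
lid left [ 554. -268.  165.]
lid bottom [ 513. -313.  165.]
lid right [ 538. -358.  165.]
pan L [ 570. -223.   60.]
pan R [ 567. -401.   60.]
pan T [ 651. -317.   60.]
pan B [ 475. -306.   60.]
scale TL [ 675. -228.   40.]
scale BL [ 486. -191.   40.]
scale BR [ 448. -384.   40.]
cap [ 567. -311.  320.]
column top TL [ 757. -325.  320.]
column TR [ 746. -372.  320.]
pad [548. 410.  10.]
lip l [624. 454.  28.]
lip r [576. 136.  28.]
b grip top [553. 287. 138.]
b grip bot [509. 290. 138.]
c grip t [534. 170. 138.]
c grip b [491. 171. 138.]
[[-0.   -0.96 -0.29 78.42]
 [ 1.   -0.    0.    0.67]
 [-0.   -0.29  0.96 20.03]
 [ 0.    0.    0.    1.  ]] [[297.   0. 250.]
 [  0. 297. 191.]
 [  0.   0.   1.]]
[[ 0.007 -1.     0.028]
 [-0.984 -0.011 -0.177]
 [ 0.178 -0.026 -0.984]]
```

Estimates so far: the tin is at about (556,-312), yaw about -27°. The nozzle and pan centre is (568,-312), scale yaw about -11°. The pad is at (550,410), tray yaw about -9°. Sizes and spacings agree with those given. Next is the pre-grasp.

```bash
python3 - <<'E'
from h import *
R=tool(-27,25); H=np.array([485,-276,150-5.]); 
g=H-(163+75)*R[:,2]; print(g,move(g,R))
E
```

```text
[ 395.37976043 -230.33620715  360.70125331] (array([ 11.01, -10.38,   1.76]), array([ -3.54,  -1.64, -15.96]))
```

Call:
{"method": "play_rows", "body": {"travel": [[11, -10.4, 1.76], [11, -10.4, 1.76], [11, -10.4, 1.76], [11, -10.4, 1.76], [11, -10.4, 1.76], [11, -10.4, 1.76], [11, -10.4, 1.76], [11, -10.4, 1.76], [11, -10.4, 1.76], [11, -10.4, 1.76], [11, -10.4, 1.76], [11, -10.4, 1.76], [11, -10.4, 1.76], [11, -10.4, 1.76], [11, -10.4, 1.76], [11, -10.4, 1.76], [11, -10.4, 1.76]], "angular": [[-3.54, -1.64, -15.96], [-3.54, -1.64, -15.96], [-3.54, -1.64, -15.96], [-3.54, -1.64, -15.96], [-3.54, -1.64, -15.96], [-3.54, -1.64, -15.96], [-3.54, -1.64, -15.96], [-3.54, -1.64, -15.96], [-3.54, -1.64, -15.96], [-3.54, -1.64, -15.96], [-3.54, -1.64, -15.96], [-3.54, -1.64, -15.96], [-3.54, -1.64, -15.96], [-3.54, -1.64, -15.96], [-3.54, -1.64, -15.96], [-3.54, -1.64, -15.96], [-3.54, -1.64, -15.96]], "claw": [1, 1, 1, 1, 1, 1, 1, 1, 1, 1, 1, 1, 1, 1, 1, 1, 1]}}

```text
t: 3.52
ee_pos: [395.0, -229.9, 360.7]
orientation: [0.634, 2.639, -0.14]
ft_force: [-0.7, 0.5, -0.6]
width: 87.9
```

```bash
python3 - <<'E'
from h import *
o=get_obs(); im=get_image("wrist"); print(o["t"],o["qpos"].round(2),o["ee_pos"].round(1)); R=tool(-27,25)
print(np.degrees((Ro.from_rotvec(o["orientation"]).inv()*Ro.from_matrix(R)).as_rotvec()).round(1))
for n in ["tin","tin_handle","tin_grip"]: print(n,[(np.round(d["location"]).tolist(),round(d["conf"],2)) for d in search_frame("wrist",n)][:3])
a=np.radians(-27); ex=np.array([np.cos(a),np.sin(a),0]); C=np.array([556,-312,60])
P=[C-ex*95+[0,0,95],C-ex*95+[0,0,35],C-ex*23+[0,0,130],C+ex*23+[0,0,130]]
th=np.linspace(0,2*np.pi,40); P+= [C+[44*np.cos(t),44*np.sin(t),105] for t in th]
for q in proj("wrist",P,o): cv2.circle(im,tuple(int(round(v)) for v in q),1,(0,0,255),-1)
cv2.imwrite("pics/w1.png",cv2.resize(im,(800,600),interpolation=cv2.INTER_CUBIC))
E
```

```text
3.525 [-0.56  0.19  2.14  0.11  0.38 -1.75] [ 395.  -229.9  360.7]
[ 0.  0. -0.]
tin [([526.0, -286.0, 151.0], 0.63)]
tin_handle [([530.0, -287.0, 149.0], 0.69)]
tin_grip [([524.0, -284.0, 149.0], 0.75)]
```

View pics/w1.png

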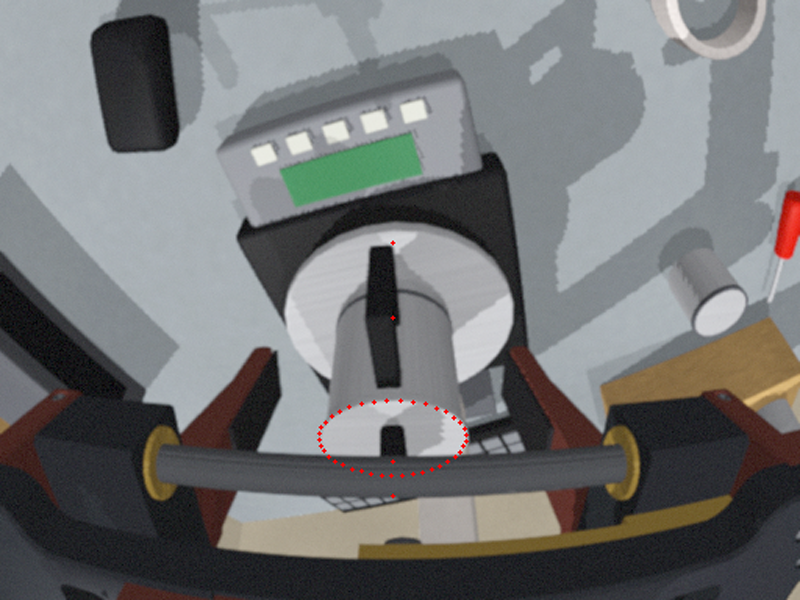

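The wrist view confirms the tin position: the lid at about (397,432) matches the prediction. The handle end is at (382,318) against a predicted 393, so the tin's yaw is nearer -24°. I'll correct for that and approach.

```bash
python3 - <<'E'
from h import *
R=tool(-24,25); a=np.radians(-24); H=np.array([556-83*np.cos(a),-312-83*np.sin(a),144.]); 
for d in (30,0): print(move(H-(163+d)*R[:,2],R))
E
```

```text
(array([ 0.11, -0.35,  1.79]), array([-0.16, -0.  , -0.34]))
(array([ 0.11, -0.32,  2.99]), array([-0.16, -0.  , -0.34]))
```

Call:
{"method": "play_rows", "body": {"travel": [[0.11, -0.35, 0.5], [0.11, -0.35, 1.2], [0.11, -0.35, 1.8], [0.11, -0.33, 2.4], [0.11, -0.32, 2.8], [0.11, -0.32, 3.0], [0.11, -0.32, 3.0], [0.11, -0.32, 3.0], [0.11, -0.32, 3.0], [0.11, -0.32, 3.0], [0.11, -0.32, 3.0], [0.11, -0.32, 3.0]], "angular": [[-0.16, 0, -0.34], [-0.16, 0, -0.34], [-0.16, 0, -0.34], [-0.16, 0, -0.34], [-0.16, 0, -0.34], [-0.16, 0, -0.34], [-0.16, 0, -0.34], [-0.16, 0, -0.34], [-0.16, 0, -0.34], [-0.16, 0, -0.34], [-0.16, 0, -0.34], [-0.16, 0, -0.34]], "claw": [1, 1, 1, 1, 1, 1, 0.3, -0.2, -0.6, -1, -1, -1]}}

```text
t: 5.22
ee_pos: [417.3, -250.3, 291.6]
orientation: [0.564, 2.652, -0.124]
ft_force: [-0.0, -0.8, -0.4]
width: 31.2
```

```bash
python3 - <<'E'
from h import *
o=get_obs(); im=get_image("wrist"); print(o["t"],o["width"],o["ft_force"],o["ee_pos"].round(1),o["qpos"].round(2))
s=get_image("scene")
c=np.hstack([cv2.resize(im[100:,100:400],(400,379)),cv2.resize(s[150:340,80:280],(400,379))])
cv2.imwrite("pics/w2.png",c)
U=np.array([0,0,14.]);R=tool(-24,25);print(R.T@U/25, R.T)
E
```

```text
5.225 31.175423076754896 [-0.00596262 -0.76039677 -0.35902778] [ 417.3 -250.3  291.6] [-0.58  0.36  2.13  0.3   0.23 -2.02]
[-0.23666623  0.         -0.50753236] [[-0.82795336  0.36862859 -0.42261826]
 [ 0.40673664  0.91354546  0.        ]
 [ 0.38608099 -0.17189433 -0.90630779]]
```

View pics/w2.png

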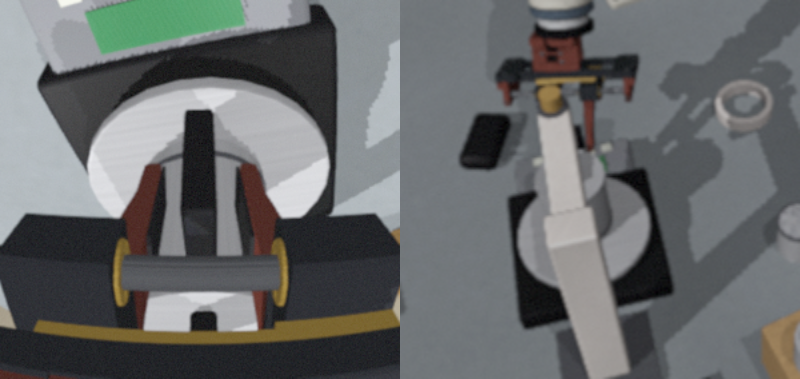

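The fingers straddle the handle, centred, and the opening is still 31 mm. Joint 5 is close to its limit at this tilt. I'll stand the tool up to about 8° about the grasp point, then close.

```bash
python3 - <<'E'
from h import *
o=get_obs(); R0=Ro.from_rotvec(o["orientation"]).as_matrix(); H=o["ee_pos"]+163*R0[:,2]; print(H)
R=tool(-24,8); print(move(H-163*R[:,2],R))
E
```

```text
[ 480.32036602 -278.26763352  143.83668919]
(array([-1.91,  0.  ,  0.29]), array([ 0.  ,  2.13, -0.  ]))
```

Call:
{"method": "play_rows", "body": {"travel": [[-0.48, 0, 0.02], [-0.96, 0, 0.07], [-1.44, 0, 0.16], [-1.91, 0, 0.29], [-1.91, 0, 0.29], [-1.91, 0, 0.29], [-1.91, 0, 0.29], [-1.91, 0, 0.29]], "angular": [[0, 0.53, 0], [0, 1.06, 0], [0, 1.6, 0], [0, 2.13, 0], [0, 2.13, 0], [0, 2.13, 0], [0, 2.13, 0], [0, 2.13, 0]], "claw": [-0.29, -0.29, -0.29, -0.29, -0.7, -1, -1, -1]}}

```text
t: 6.32
ee_pos: [459.2, -268.9, 304.9]
orientation: [0.626, 2.94, -0.042]
ft_force: [-1.1, 0.3, -0.6]
width: 14.1
```

```bash
python3 - <<'E'
from h import *
o=get_obs(); R=Ro.from_rotvec(o["orientation"]).as_matrix()
print(o["width"],o["ft_force"],o["qpos"].round(2),(o["ee_pos"]+163*R[:,2]).round(1))
print("lift12",R.T@[0,0,12]/25)
E
```

```text
14.147884614621162 [-1.05683093  0.25347301 -0.59230845] [-0.56  0.41  1.94  0.03  0.65 -1.73] [ 479.8 -278.   143.5]
lift12 [-6.62488473e-02  3.49178224e-04 -4.75406109e-01]
```

Width is 14.1 mm, so it is on the handle. I'll lift 12 mm and check.

Call:
{"method": "play_rows", "body": {"travel": [[0, 0, 0], [0, 0, 0], [-0.02, 0, -0.12], [-0.03, 0, -0.24], [-0.05, 0, -0.36], [-0.066, 0, -0.48], [-0.066, 0, -0.48], [-0.066, 0, -0.48]], "angular": [[0, 0, 0], [0, 0, 0], [0, 0, 0], [0, 0, 0], [0, 0, 0], [0, 0, 0], [0, 0, 0], [0, 0, 0]], "claw": [-1, -1, -1, -1, -1, -1, -1, -1]}}

```text
t: 7.32
ee_pos: [459.1, -268.9, 317.0]
orientation: [0.626, 2.94, -0.042]
ft_force: [0.3, -0.3, -3.0]
width: 14.1
```

```bash
python3 - <<'E'
from h import *
o=get_obs(); im=get_image("wrist"); t=get_image("top")
print(o["width"],o["ft_force"],o["moment"],o["ee_pos"].round(1))
c=np.hstack([cv2.resize(im[130:,120:380],(400,390)),cv2.resize(t[130:227,310:410],(400,390))])
cv2.imwrite("pics/w3.png",c)
R=tool(-24,8)
E
```

```text
14.051471982591499 [ 0.26331606 -0.2817444  -3.02748381] [ 0.18426011  0.21275727 -0.02743335] [ 459.1 -268.9  317. ]
```

View pics/w3.png

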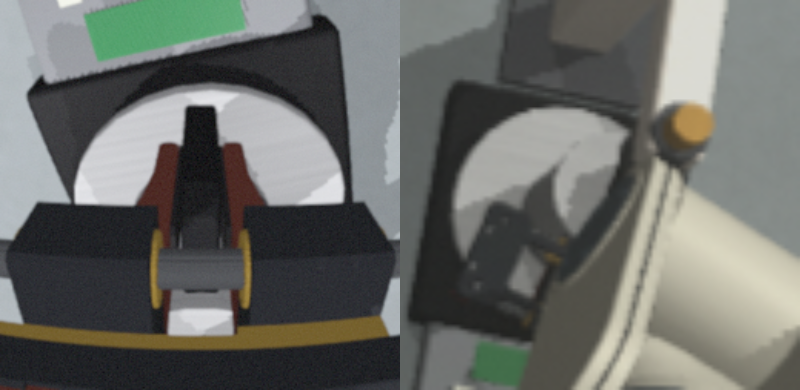

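The tin is carried: -3.0 N and about 0.28 Nm, which fits a tin of about 0.3 kg at an 80 mm offset. Next I pull it out towards the robot, then sideways.

```bash
python3 - <<'E'
from h import *
for H,y in [((430,-256,161),-24),((450,-180,163),-18),((493,-97,163),-9)]:
    R=tool(y,8); print(H,move(np.array(H)-163*R[:,2],R))
E
```

```text
(430, -256, 161) (array([ 2.13, -0.  , -0.52]), array([ 0.01, -0.01, -0.  ]))
(450, -180, 163) (array([ 2.62,  3.01, -0.66]), array([-0.1 , -0.01, -0.75]))
(493, -97, 163) (array([ 2.37,  6.6 , -0.63]), array([-0.25, -0.01, -1.86]))
```

Call:
{"method": "play_rows", "body": {"travel": [[0.2, 0, -0.1], [0.7, 0, -0.2], [1.2, 0, -0.35], [1.7, 0, -0.45], [2.13, 0, -0.52], [2.25, 0.6, -0.55], [2.4, 1.4, -0.6], [2.5, 2.2, -0.62], [2.62, 3.0, -0.65], [2.6, 3.8, -0.65], [2.55, 4.6, -0.65], [2.45, 5.4, -0.64], [2.4, 6.1, -0.63], [2.37, 6.5, -0.63], [2.37, 6.6, -0.63], [2.37, 6.6, -0.63], [2.37, 6.6, -0.63]], "angular": [[0, 0, 0], [0, 0, 0], [0, 0, 0], [0, 0, 0], [0, 0, 0], [-0.02, 0, -0.15], [-0.05, 0, -0.35], [-0.07, 0, -0.55], [-0.1, 0, -0.75], [-0.13, 0, -1.0], [-0.17, 0, -1.25], [-0.2, 0, -1.5], [-0.23, 0, -1.7], [-0.25, 0, -1.86], [-0.25, 0, -1.86], [-0.25, 0, -1.86], [-0.25, 0, -1.86]], "claw": [-1, -1, -1, -1, -1, -1, -1, -1, -1, -1, -1, -1, -1, -1, -1, -1, -1]}}

```text
t: 9.55
ee_pos: [470.5, -93.8, 324.5]
orientation: [0.237, 2.995, -0.017]
ft_force: [0.2, -0.4, -4.0]
width: 13.9
```

```bash
python3 - <<'E'
from h import *
o=get_obs(); s=get_image("scene"); R=Ro.from_rotvec(o["orientation"]).as_matrix()
print(o["t"],o["width"],o["ft_force"],o["moment"],(o["ee_pos"]+163*R[:,2]).round(1),o["qpos"].round(2))
cv2.imwrite("pics/s3.png",cv2.resize(s[130:320,120:330],(800,724))[:600])
Ht=np.array([493,-97,84.]);R=tool(-9,8)
for z in (110,84): Ht[2]=z; print(move(Ht-163*R[:,2],R))
E
```

```text
9.55 13.929694026617033 [ 0.22431809 -0.39613771 -3.98823531] [ 0.14123557  0.15744425 -0.0030046 ] [492.6 -97.4 163. ] [-0.22  0.31  2.04  0.01  0.65 -1.65]
(array([0.29, 0.02, 2.1 ]), array([-0.  , -0.01, -0.01]))
(array([0.43, 0.02, 3.13]), array([-0.  , -0.01, -0.01]))
```

View pics/s3.png

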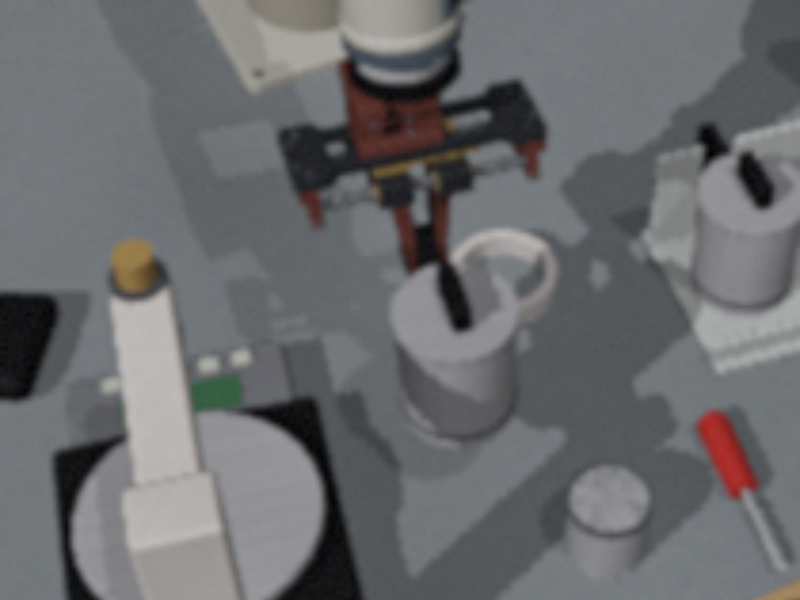

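The tin hangs at (455,350) in the crop, off the scale and nearly upright; the tape behind it looks clear. I'll lower it.

Call:
{"method": "play_rows", "body": {"travel": [[0.06, 0.01, 0.5], [0.14, 0.02, 1.1], [0.24, 0.02, 1.8], [0.33, 0.02, 2.4], [0.38, 0.02, 2.75], [0.4, 0.02, 2.9], [0.41, 0.02, 3.0], [0.42, 0.02, 3.07], [0.43, 0.02, 3.13], [0.43, 0.02, 3.13], [0.43, 0.02, 3.13]], "angular": [[0, 0, 0], [0, 0, 0], [0, 0, 0], [0, 0, 0], [0, 0, 0], [0, 0, 0], [0, 0, 0], [0, 0, 0], [0, 0, 0], [0, 0, 0], [0, 0, 0]], "claw": [-1, -1, -1, -1, -1, -1, -1, -1, -1, -1, -1]}}

```text
t: 10.98
ee_pos: [470.7, -93.4, 245.7]
orientation: [0.237, 2.994, -0.017]
ft_force: [0.1, 0.4, -2.6]
width: 13.8
```

```bash
python3 - <<'E'
from h import *
o=get_obs(); s=get_image("scene"); R=Ro.from_rotvec(o["orientation"]).as_matrix()
print(o["t"],o["width"],o["ft_force"],o["moment"],(o["ee_pos"]+163*R[:,2]).round(1))
w=get_image("wrist")
cv2.imwrite("pics/s4.png",np.hstack([cv2.resize(s[180:280,200:300],(400,400)),cv2.resize(w[84:,106:406],(400,400))]))
E
```

```text
10.975 13.79519651154398 [ 0.13428489  0.44169248 -2.62331735] [ 0.06020019  0.27906573 -0.00910398] [492.9 -97.   84.2]
```

View pics/s4.png

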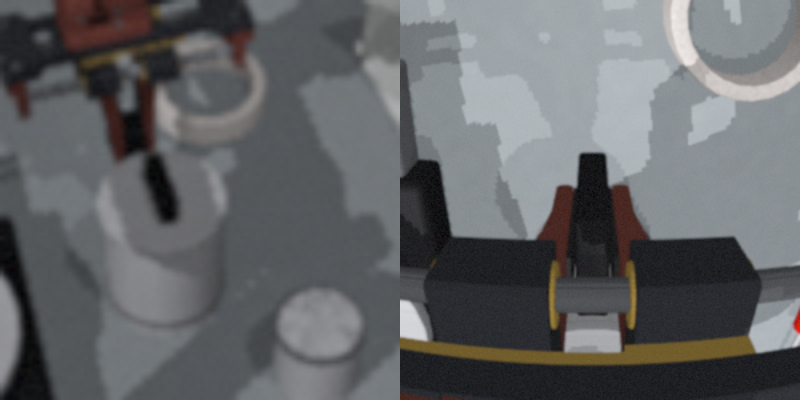

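It is partly supported now (4.0 down to 2.6 N). I'll lower a further 1–3 mm and watch the force.

Call:
{"method": "play_rows", "body": {"travel": [[0, 0, 0.02], [0.005, 0, 0.05], [0.007, 0, 0.07], [0.007, 0, 0.07]], "angular": [[0, 0, 0], [0, 0, 0], [0, 0, 0], [0, 0, 0]], "claw": [-1, -1, -1, -1]}}

```text
t: 11.58
ee_pos: [470.6, -93.4, 244.7]
orientation: [0.237, 2.994, -0.017]
ft_force: [-5.9, 1.5, 12.6]
width: 14.0
```

Call:
{"method": "play_rows", "body": {"travel": [[0, 0, -0.02], [0, 0, -0.03], [0, 0, -0.03], [0, 0, -0.03], [0, 0, -0.03], [0, 0, -0.03], [0, 0, -0.03]], "angular": [[0, 0, 0], [0, 0, 0], [0, 0, 0], [0, 0, 0], [0, 0, 0], [0, 0, 0], [0, 0, 0]], "claw": [-1, -1, -0.6, -0.2, 0.2, 0.2, 0.2]}}

```text
t: 12.45
ee_pos: [470.5, -93.4, 245.5]
orientation: [0.237, 2.994, -0.017]
ft_force: [-0.1, -0.9, -0.1]
width: 51.9
```

Call:
{"method": "play_rows", "body": {"travel": [[0, 0, -0.4], [0, 0, -1.5], [0.5, 0, -3], [1, 0, -4.5], [1, 0, -5.5], [1, 0, -5.5], [1, 0, -5.5]], "angular": [[0, 0, 0], [0, 0, 0], [0, 0, 0], [0, 0, 0], [0, 0, 0], [0, 0, 0], [0, 0, 0]], "claw": [0.2, 0.2, 0.2, 0.2, 0.2, 0.2, 0.2]}}

```text
t: 13.32
ee_pos: [427.1, -86.4, 378.0]
orientation: [0.237, 2.994, -0.017]
ft_force: [-0.4, 0.1, 0.4]
width: 52.8
```

```bash
python3 - <<'E'
from h import *
o=get_obs(); im=get_image("wrist"); print(o["t"],o["width"],o["ft_force"].round(1),o["ee_pos"].round(1),o["qpos"].round(2))
for n in ["tin_grip","tin_handle"]: print(n,[(np.round(d["location"]).tolist(),round(d["conf"],2)) for d in search_frame("wrist",n)][:2])
for n in ["pad"]:
  for c in ["top","scene"]: get_image(c);print(n,c,[(np.round(d["location"]).tolist(),round(d["conf"],2)) for d in search_frame(c,n)][:2])
a=np.radians(-9); ex=np.array([np.cos(a),np.sin(a),0]); C=np.array([575,-110,0])
P=[C-ex*95+[0,0,95],C-ex*23+[0,0,130],C+ex*23+[0,0,130]]
th=np.linspace(0,2*np.pi,40); P+= [C+[44*np.cos(t),44*np.sin(t),105] for t in th]
for q in proj("wrist",P,o): cv2.circle(im,tuple(int(round(v)) for v in q),1,(0,0,255),-1)
cv2.imwrite("pics/w5.png",cv2.resize(im,(800,600),interpolation=cv2.INTER_CUBIC))
E
```

```text
13.325 52.751289400365295 [-0.4  0.1  0.4] [427.1 -86.4 378. ] [-0.23  0.16  2.09  0.01  0.76 -1.65]
tin_grip [([542.0, -100.0, 94.0], 0.7)]
tin_handle [([545.0, -101.0, 95.0], 0.63), ([318.0, -375.0, 31.0], 0.57)]
pad top [([552.0, 410.0, 10.0], 0.89)]
pad scene [([552.0, 408.0, 10.0], 0.79)]
```

View pics/w5.png

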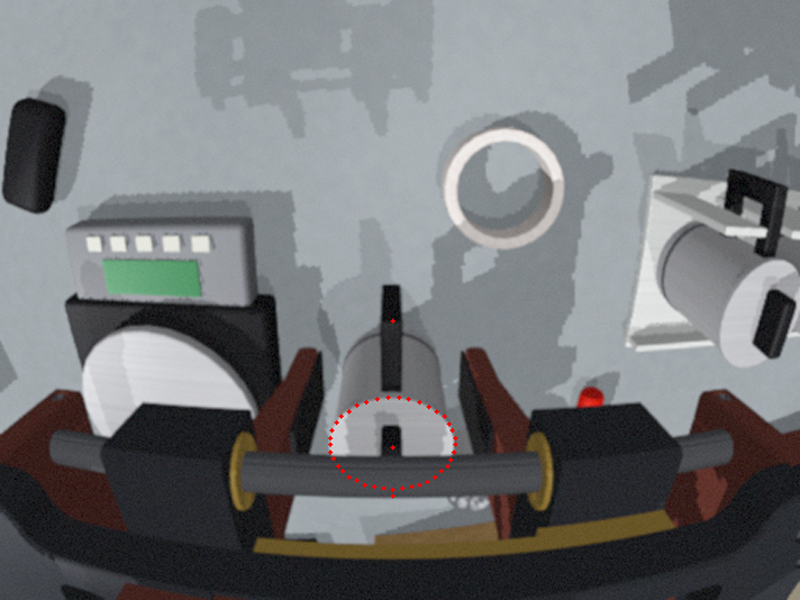

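The tin stands on the bench. The lid arc at (397,397) and the handle at (391,320) match the predicted pose (575,-110), yaw -9°. Next is the lid grip, with the tool vertical. I'll keep the grasp point at 127.5 mm so the fingertips clear the lid by 3 mm.

```bash
python3 - <<'E'
from h import *
R=tool(-9,0)
for z in (187,127.5): print(move(np.array([574.5,-110,z])-163*R[:,2],R))
E
```

```text
(array([-5.76, -0.  ,  1.91]), array([-0.  ,  0.99, -0.01]))
(array([-5.43, -0.  ,  4.27]), array([-0.  ,  0.99, -0.01]))
```

Call:
{"method": "play_rows", "body": {"travel": [[-1.4, 0, 0.3], [-2.9, 0, 0.8], [-4.3, 0, 1.3], [-5.4, 0, 1.7], [-5.76, 0, 1.91], [-5.7, 0, 2.3], [-5.65, 0, 2.8], [-5.55, 0, 3.4], [-5.46, 0, 3.95], [-5.43, 0, 4.27], [-5.43, 0, 4.27], [-5.43, 0, 4.27]], "angular": [[0, 0.25, 0], [0, 0.5, 0], [0, 0.75, 0], [0, 0.99, 0], [0, 0.99, 0], [0, 0.99, 0], [0, 0.99, 0], [0, 0.99, 0], [0, 0.99, 0], [0, 0.99, 0], [0, 0.99, 0], [0, 0.99, 0]], "claw": [0.2, 0.2, 0.2, 0.2, 0.2, 0.2, 0.2, 0.2, 0.2, 0.2, 0.2, 0.2]}}

```text
t: 15.18
ee_pos: [574.8, -110.0, 290.8]
orientation: [0.248, 3.132, -0.001]
ft_force: [0.0, 0.7, 0.5]
width: 52.4
```

```bash
python3 - <<'E'
from h import *
o=get_obs(); im=get_image("wrist");R=Ro.from_rotvec(o["orientation"]).as_matrix(); print(o["t"],o["width"],o["ft_force"].round(1),(o["ee_pos"]+163*R[:,2]).round(1),R.round(3)[:,2])
a=np.radians(-9); ex=np.array([np.cos(a),np.sin(a),0]); C=np.array([574.5,-110,0])
P=[C-ex*95+[0,0,95],C-ex*23+[0,0,130],C+ex*23+[0,0,130],C-ex*23+[0,0,105]]
th=np.linspace(0,2*np.pi,40); P+= [C+[44*np.cos(t),44*np.sin(t),105] for t in th]
for q in proj("wrist",P,o): cv2.circle(im,tuple(int(round(v)) for v in q),1,(0,0,255),-1)
cv2.imwrite("pics/w6.png",cv2.resize(im,(800,600),interpolation=cv2.INTER_CUBIC))
E
```

```text
15.175 52.43930955934612 [0.  0.7 0.5] [ 574.8 -110.1  127.8] [ 0.    -0.001 -1.   ]
```

View pics/w6.png

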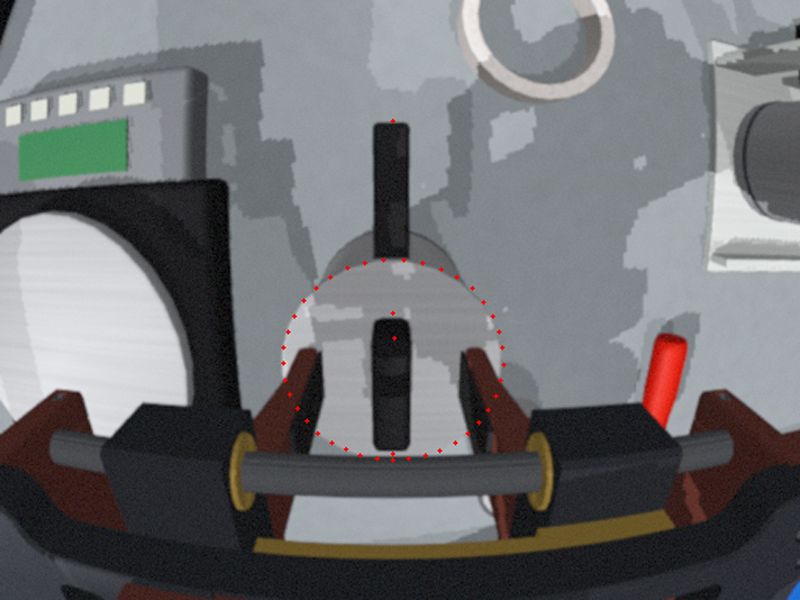

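The match is very good: bar at (391,385) between the fingers, lid circle on the prediction. I'll close and lift.

Call:
{"method": "play_rows", "body": {"travel": [[0, 0, 0], [0, 0, 0], [0, 0, 0], [0, 0, 0], [0, 0, 0], [0, 0, 0]], "angular": [[0, 0, 0], [0, 0, 0], [0, 0, 0], [0, 0, 0], [0, 0, 0], [0, 0, 0]], "claw": [-0.3, -0.7, -1, -1, -1, -1]}}

```text
t: 15.98
ee_pos: [574.8, -110.0, 291.0]
orientation: [0.248, 3.131, -0.001]
ft_force: [0.4, 1.1, -0.3]
width: 13.8
```

Call:
{"method": "play_rows", "body": {"travel": [[0, 0, -0.2], [0, 0, -0.6], [0, 0, -1.5], [0, 0, -2.7], [0, 0, -4], [0, 0, -5.3], [0, 0, -6.5], [0, 0, -7.2], [0, 0, -7.2], [0, 0, -7.2]], "angular": [[0, 0, 0], [0, 0, 0], [0, 0, 0], [0, 0, 0], [0, 0, 0], [0, 0, 0], [0, 0, 0], [0, 0, 0], [0, 0, 0], [0, 0, 0]], "claw": [-1, -1, -1, -1, -1, -1, -1, -1, -1, -1]}}

```text
t: 17.23
ee_pos: [574.4, -109.8, 469.7]
orientation: [-0.248, -3.13, 0.0]
ft_force: [-0.9, -0.3, -3.3]
width: 14.1
```

```bash
python3 - <<'E'
from h import *
o=get_obs(); print(o["t"],o["width"],o["ft_force"].round(1),o["moment"].round(2),o["ee_pos"].round(1),o["qpos"].round(2))
R=tool(-9,0)
for p in [(575,200,308),(551,409.5,308)]: print(move(np.array(p)-163*R[:,2],R))
E
```

```text
17.225 14.147991638243475 [-0.9 -0.3 -3.3] [-0.01 -0.17  0.02] [ 574.4 -109.8  469.7] [-0.21  0.3   1.66 -0.    1.19 -1.62]
(array([ 1.93, 12.24, -0.05]), array([-0.  , -0.01, -0.01]))
(array([ 4.19, 20.37, -0.05]), array([-0.  , -0.01, -0.01]))
```

Call:
{"method": "play_rows", "body": {"travel": [[0.1, 0.6, 0], [0.4, 1.8, 0], [0.7, 3.4, 0], [1.05, 5.1, 0], [1.4, 6.8, 0], [1.75, 8.5, 0], [2.1, 10.2, 0], [2.45, 11.9, 0], [2.8, 13.6, 0], [3.1, 15.2, 0], [3.45, 16.8, 0], [3.75, 18.3, 0], [4.0, 19.4, 0], [4.15, 20.1, 0], [4.19, 20.37, 0], [4.19, 20.37, 0], [4.19, 20.37, 0], [4.19, 20.37, 0]], "angular": [[0, 0, 0], [0, 0, 0], [0, 0, 0], [0, 0, 0], [0, 0, 0], [0, 0, 0], [0, 0, 0], [0, 0, 0], [0, 0, 0], [0, 0, 0], [0, 0, 0], [0, 0, 0], [0, 0, 0], [0, 0, 0], [0, 0, 0], [0, 0, 0], [0, 0, 0], [0, 0, 0]], "claw": [-1, -1, -1, -1, -1, -1, -1, -1, -1, -1, -1, -1, -1, -1, -1, -1, -1, -1]}}

```text
t: 19.48
ee_pos: [551.4, 408.8, 469.9]
orientation: [-0.25, -3.13, 0.0]
ft_force: [-0.2, 0.5, -3.1]
width: 13.6
```

```bash
python3 - <<'E'
from h import *
o=get_obs(); im=get_image("wrist");R=Ro.from_rotvec(o["orientation"]).as_matrix(); H=o["ee_pos"]+163*R[:,2]
print(o["t"],o["width"],o["ft_force"].round(1),o["ee_pos"].round(1),H.round(1),o["qpos"].round(2))
a=np.radians(-9); ex=np.array([np.cos(a),np.sin(a),0]); ey=np.array([-ex[1],ex[0],0]); C=np.array([551,409.5,0])
P=[]
for r in (61,67):
  for b in (0,-120):
    for s in (-15,15):
      for z in (8,110): P.append(C-ex*r+ey*(b+s)+[0,0,z])
q=proj("wrist",P,o)
cv2.imwrite("pics/w7raw.png",im)
for p in q: cv2.circle(im,tuple(int(round(v)) for v in p),1,(0,0,255),-1)
D=H-[0,0,127.5]
for p in proj("wrist",[D-ex*95+[0,0,95]+ey*s for s in (-7,7)]+[D-ex*42+[0,0,95]],o): cv2.circle(im,tuple(int(round(v)) for v in p),1,(0,255,0),-1)
cv2.imwrite("pics/w7.png",cv2.resize(im,(800,600),interpolation=cv2.INTER_CUBIC))
E
```

```text
19.475 13.565435266024355 [-0.2  0.5 -3.1] [551.4 408.8 469.9] [551.1 408.7 306.9] [ 0.62  0.46  1.42  0.    1.26 -0.79]
```

View pics/w7.png

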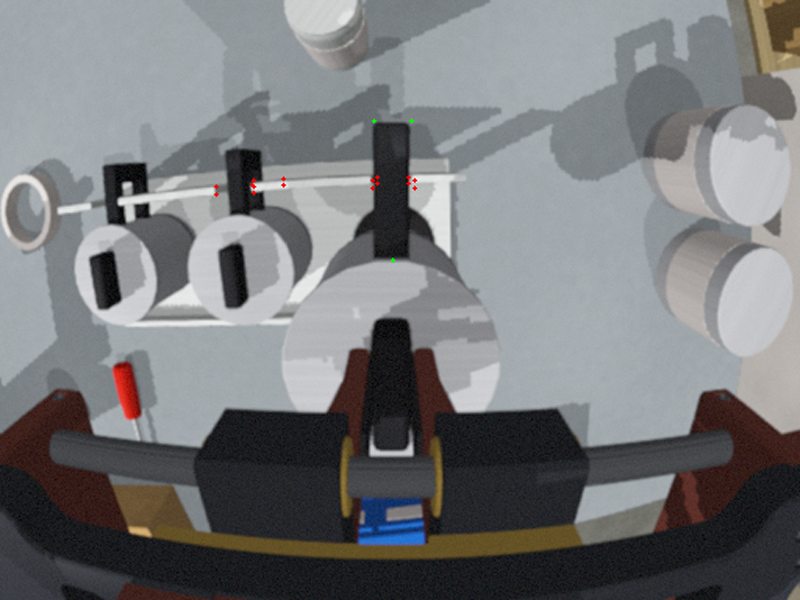

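Held tin and tray both show: comb wall top from (60,210) to (465,178), held handle at (392,122–258). I'll work out the tray pose from the wall ends and line.

```bash
python3 - <<'E'
from h import *
o=get_obs(); im=cv2.imread("pics/w7raw.png").astype(int); g=im.min(2)
pts=[]
for u in list(range(45,66,4))+list(range(100,135,5))+list(range(172,232,6))+list(range(266,294,4)):
    v0=int(round(np.interp(u/.64,[60,230,350,460],[210,190,182,177])*.64))
    col=g[v0-8:v0+9,u]; k=np.argmax(col); w=np.clip(col-np.partition(col,8)[8]-15,0,None)
    w[abs(np.arange(17)-k)>3]=0
    if w.sum()>0: pts.append((u,(w*np.arange(v0-8,v0+9)).sum()/w.sum(),col.max()))
pts=np.array(pts); X=onz("wrist",pts[:,:2],110,o)
for p,x in zip(pts,X): print(p.round(1),x[:2].round(1))
for v in (112,113,114,115,116): print(v,g[v,284:306])
d=o; print("ends",onz("wrist",[(465*.64,178*.64),(60*.64,210*.64)],110,o)[:,:2].round(1))
E
```

```text
[ 45.  133.5 229. ] [448.7 142.9]
[ 49.  132.8 221. ] [449.5 150.4]
[ 53.  132.2 225. ] [450.6 157.7]
[ 57.  131.7 217. ] [451.5 164.9]
[100. 126. 222.] [460.5 234. ]
[105.  125.6 223. ] [461.7 241.3]
[110.  124.8 226. ] [462.4 248.5]
[115.  124.2 222. ] [463.2 255.5]
[120.  123.5 222. ] [463.9 262.4]
[125.  122.8 222. ] [464.7 269.3]
[130.  122.5 222. ] [465.7 275.9]
[172.  118.9 226. ] [472.7 328.9]
[178.  118.1 223. ] [473.2 336.2]
[184.  117.9 212. ] [474.4 343.3]
[190.  118.2 204. ] [476.  350.2]
[196.  116.7 204. ] [475.7 357.4]
[202.  116.8 206. ] [477.2 364.3]
[208.  116.2 205. ] [477.7 371.2]
[214.  115.9 204. ] [478.6 378.1]
[220.  115.9 203. ] [479.9 384.9]
[226.  115.4 202. ] [480.5 391.7]
[266.  114.3 229. ] [486.5 436.7]
[270. 114. 224.] [486.9 441.2]
[274.  113.9 227. ] [487.4 445.7]
[278.  114.1 228. ] [488.3 450.2]
[290.  113.3 211. ] [489.3 463.9]
112 [213 210 212 212 211 212 207 191 186 181 182 179 181 180 168 160 164 161
 161 161 161 165]
113 [224 223 223 223 224 222 211 194 188 186 183 187 185 186 175 163 159 161
 163 163 163 163]
114 [221 224 224 224 223 218 205 192 189 187 188 189 189 188 174 161 161 161
 159 164 161 163]
115 [222 222 223 221 206 194 189 186 185 184 184 185 184 181 170 162 161 161
 160 162 164 165]
116 [219 220 220 206 179 158 157 158 163 163 166 166 163 163 162 160 160 161
 161 164 163 161]
ends [[491.2 472.5]
 [446.9 130.2]]
```

```bash
python3 - <<'E'
from h import *
im=cv2.imread("pics/top0.png"); g=im.min(2).astype(int)
# pad ellipse
m=((g<50)).astype(np.uint8); n,l,s,c=cv2.connectedComponentsWithStats(m[170:210,105:145])
k=1+np.argmax(s[1:,4]); print("pad",s[k],c[k]+[105,170],onz("top",[c[k]+[105,170]],10).round(1))
def line(us,v0,z,name):
    P=[]
    for u in us:
        v=int(round(v0(u))); col=g[v-5:v+6,u]; w=np.clip(col-np.median(col)-8,0,None)
        if col.max()>200 and w.sum()>0: P.append((u,(w*np.arange(v-5,v+6)).sum()/w.sum()))
    P=np.array(P); X=onz("top",P,z)[:,:2]; f=np.polyfit(X[:,1],X[:,0],1); r=X[:,0]-np.polyval(f,X[:,1])
    print(name,len(P),"yaw",-np.degrees(np.arctan(f[0])).round(2),"x at y=417",np.polyval(f,417).round(1),"rms",r.std().round(2),X[0].round(),X[-1].round())
line(range(112,214,3),lambda u:165+(u-112)*.145,28,"far lip")
# coarse print of wall rows
for u in (92,96,100,104,108,112,116,120,130,140,160,170,180,200,210): print(u,g[196:222,u])
E
```

```text
pad [  7   7  24  24 435] [123.63448276 188.62988506] [[547.5 410.   10. ]]
far lip 18 yaw -8.33 x at y=417 618.4 rms 2.12 [622. 437.] [577. 139.]
92 [127 128 128 131 132 191 183 127 124 129 130 131 128 119  98  92  93  93
  94  94  95 106 125 129 101  93]
96 [129 129 128 127 127 165 196 127  87 117 127 128 120  99  93  93  93  94
  94  93 123 127 128 104  97  94]
100 [126 126 127 127 128 127 193 202 114  75 102  96  94  94  93  94  93  93
 105 125 128 120  99  94  96  95]
104 [101 124 130 141 154 158 169 141 121  86  76  90 113 117 117 110  93 106
 127 129 121 100  94  92  94  94]
108 [197 196 196 196 198 199 185 181 147 127  95  78 109 118 119 120  83  76
  77  76  77  77  78  78  80  78]
112 [180 193 185 154 146 149 148 147 143 149 132 109  98 116 120 121 112  84
  77  78  77  77  78  78  79  78]
116 [ 29  29  55 126 145 148 149 149 180 196 117 134 137 134 146 134 131  94
  78  77  76  78  78  77  78  78]
120 [ 29  29  30  29  75 138 150 150 149 189 163  99 114 146 153 150 149 147
  96  90  92  94  93  93  92  94]
130 [ 30  33  45 139 152 153 153 151 152 152 189 199 111  75  76 113 121 121
 123  94  80  79  77  78  78  78]
140 [150 147 151 152 154 154 156 153 153 155 154 162 192 141  88  76 103 122
 122 122 111  88  78  79  79  78]
160 [176 175 172 169 130  83  71  69  68  68  60 113 122 124 168 194 117  78
  98 120 123 122 121  96  81  80]
170 [ 64  63  64  63  62  63  79 114 121 120 122 123 121 121 121 134 189 157
  97  78  93 117 122 120 120  92]
180 [171 173 172 142 132 131 133 142 147 148 147 148 149 149 149 149 148 195
 200 115  77  80 114 121 120 121]
200 [173 173 174 174 175 172 177 178 176 171 160 100  74  73  72  69 104 162
 172 159 193 183 110  80  89 119]
210 [164 162 152 139 133 131 152 153 168 172 170 172 174 173 175 174 176 173
 174 177 175 175 162 141 118  96]
```

```bash
python3 - <<'E'
from h import *
P=np.array([(92,201.5),(96,201.6),(100,202.5),(116,204.6),(120,205.4),(130,206.5),(140,208),(160,210.8),(170,212.4),(180,213.5),(200,216.5)])
X=onz("top",P,110)[:,:2]; f=np.polyfit(X[:,1],X[:,0],1); print("wall yaw",-np.degrees(np.arctan(f[0])),"x at 417",np.polyval(f,417)); print((X[:,0]-np.polyval(f,X[:,1])).round(1), X[[0,-1]])
# tins b,c in the wrist view: lid masks -> centres at z 115 ; grips
o=get_obs(); get_image("wrist")
for n in ["tin","tin_grip","tin_handle"]:
  for d in silhouettes("wrist",n)[:4]:
    m=d["mask"].astype(np.uint8); M=cv2.moments(m,True); c=(M["m10"]/M["m00"],M["m01"]/M["m00"]); print(n,round(d["conf"],2),np.round(c),int(m.sum()))
get_image("scene")
for d in silhouettes("scene","pad")[:1]:
    M=cv2.moments(d["mask"].astype(np.uint8),True); print("scene pad",onz("scene",[(M["m10"]/M["m00"],M["m01"]/M["m00"])],10).round(1))
# lids b,c: bright discs in the raw wrist picture
im=cv2.imread("pics/w7raw.png"); im=cv2.GaussianBlur(im,(3,3),0)
for (u,v) in [(116*.64,275*.64),(241*.64,268*.64)]:
    pass
E
```

```text
wall yaw -7.465260565994688 x at 417 483.98938584420574
[-0.6  0.8 -0.2  0.2 -0.5  0.4  0.1  0.1 -0.5  0.4 -0.2] [[489.61846641 464.37931048]
 [448.89885136 150.41260779]]
tin 0.82 [ 84. 162.] 5038
tin 0.56 [250. 201.] 13559
tin 0.56 [159. 160.] 5327
tin_grip 0.74 [250. 201.] 13679
tin_handle 0.61 [250. 201.] 13355
scene pad [[548.5 413.6  10. ]]
```

Both cameras agree on the wall: yaw about -7.4°, x = 484 at y = 417. The wall end and the pad blob put the pad at (548,410). I'll correct for that and descend, stopping 12 mm above the pad.

```bash
python3 - <<'E'
from h import *
R=tool(-7.4,0)
for z in (307,150,138): print(move(np.array([548,410,z])-163*R[:,2],R))
E
```

```text
(array([ 0.13, -0.  , -0.01]), array([-0.  , -0.01, -0.21]))
(array([0.12, 0.  , 6.27]), array([-0.  , -0.01, -0.21]))
(array([0.12, 0.  , 6.75]), array([-0.  , -0.01, -0.21]))
```

Call:
{"method": "play_rows", "body": {"travel": [[0.06, 0, 0], [0.12, 0, 0.3], [0.12, 0, 0.9], [0.12, 0, 1.7], [0.12, 0, 2.5], [0.12, 0, 3.3], [0.12, 0, 4.1], [0.12, 0, 4.8], [0.12, 0, 5.4], [0.12, 0, 5.9], [0.12, 0, 6.2], [0.12, 0, 6.27], [0.12, 0, 6.27]], "angular": [[0, 0, -0.1], [0, 0, -0.21], [0, 0, -0.21], [0, 0, -0.21], [0, 0, -0.21], [0, 0, -0.21], [0, 0, -0.21], [0, 0, -0.21], [0, 0, -0.21], [0, 0, -0.21], [0, 0, -0.21], [0, 0, -0.21], [0, 0, -0.21]], "claw": [-1, -1, -1, -1, -1, -1, -1, -1, -1, -1, -1, -1, -1]}}

```text
t: 21.45
ee_pos: [548.1, 410.1, 313.4]
orientation: [-0.202, -3.134, -0.0]
ft_force: [0.6, -0.3, -2.6]
width: 13.7
```

```bash
python3 - <<'E'
from h import *
o=get_obs(); im=get_image("wrist");R=Ro.from_rotvec(o["orientation"]).as_matrix(); H=o["ee_pos"]+163*R[:,2]
print(o["t"],o["width"],o["ft_force"].round(1),o["moment"].round(2),H.round(1))
g=im.min(2).astype(int)
a=np.radians(-7.4); ex=np.array([np.cos(a),np.sin(a),0]); ey=np.array([-ex[1],ex[0],0]); C=np.array([548,410,0])
q=proj("wrist",[C-64*ex+ey*s+[0,0,110] for s in (-15,0,15)]+[C-85*ex+ey*s+[0,0,117] for s in (-7,7)],o); print(q.round(1))
v=int(round(q[1,1]))
for k in range(v-4,v+5,2): print(k,g[k,int(q[:,0].min())-12:int(q[:,0].max())+13])
cv2.imwrite("pics/w8.png",im)
E
```

```text
21.45 13.665751113824637 [ 0.6 -0.3 -2.6] [ 0.04 -0.11  0.02] [547.9 410.1 150.4]
[[226.8 128.8]
 [251.1 128.7]
 [275.5 128.9]
 [239.2  94.3]
 [263.2  94.4]]
125 [212 209 209 211 211 213 213 214 215 216 215 214 206 168 113 105 103 103
 116 142 162 168 168 168 148  84  35  42  34  34  36  38  39  39  37  40
  37  39  36  41  36  33  38  37  29  26  35  87 145 165 168 165 168 165
 166 156 145 165 168 130 104 124 182 227 233 232 231 232 231 235 233 230
 230 231]
127 [212 212 213 214 215 213 215 216 216 215 215 212 205 168 114  99 112 133
 159 165 167 168 167 164 144  83  37  42  42  41  38  32  37  40  44  33
  36  40  34  37  41  41  32  42  41  25  28  84 144 164 167 165 167 166
 167 167 166 169 167 132 101 118 184 230 236 234 235 237 238 237 234 234
 234 235]
129 [212 212 214 216 216 215 216 216 216 212 214 213 210 172 121 122 148 164
 168 170 168 165 170 166 144  81  37  39  30  34  44  35  32  37  38  31
  36  39  36  31  38  39  38  37  38  28  38  81 142 167 167 167 162 164
 164 167 165 168 165 161 147 137 183 225 236 238 240 239 237 236 235 235
 237 235]
131 [212 212 213 213 214 213 211 212 209 210 211 216 207 173 151 164 170 170
 170 169 172 169 169 167 148  87  35  32  30  36  41  35  36  42  36  43
  34  37  33  36  40  38  40  37  35  29  26  88 145 165 167 167 168 168
 166 168 164 163 166 171 186 185 190 220 236 237 236 234 235 236 234 233
 232 233]
133 [175 177 177 176 176 176 177 175 176 177 177 175 174 169 167 170 169 170
 169 168 168 170 173 170 147  78  39  37  29  32  36  38  31  32  28  39
  41  35  37  29  32  31  34  31  36  33  34  83 143 168 168 167 168 169
 169 167 167 167 167 172 186 194 193 198 199 199 199 199 200 199 200 200
 200 199]
```

The slot edges are at u = 227 and 276, with the handle between them at 239–261, so it is centred to under 1 mm. I'll lower gently.

Call:
{"method": "play_rows", "body": {"travel": [[0, 0.02, 0.1], [0, 0.03, 0.2], [0, 0.03, 0.3], [0, 0.03, 0.38], [0, 0.03, 0.43], [0, 0.03, 0.46], [0, 0.03, 0.48], [0, 0.03, 0.48]], "angular": [[0, 0, 0], [0, 0, 0], [0, 0, 0], [0, 0, 0], [0, 0, 0], [0, 0, 0], [0, 0, 0], [0, 0, 0]], "claw": [-1, -1, -1, -1, -1, -1, -1, -1]}}

```text
t: 22.5
ee_pos: [548.2, 410.9, 301.6]
orientation: [-0.202, -3.134, -0.001]
ft_force: [-0.1, -0.2, -2.8]
width: 13.6
```

Call:
{"method": "play_rows", "body": {"travel": [[0, 0, 0.02], [0, 0, 0.03], [0, 0, 0.04], [0, 0, 0.04]], "angular": [[0, 0, 0], [0, 0, 0], [0, 0, 0], [0, 0, 0]], "claw": [-1, -1, -1, -1]}}

```text
t: 23.0
ee_pos: [548.2, 410.9, 301.0]
orientation: [-0.202, -3.134, -0.001]
ft_force: [-0.9, -1.4, 1.7]
width: 14.0
```

Contact is at the expected height (291 + 10 = 301 mm). I'll release.

Call:
{"method": "play_rows", "body": {"travel": [[0, 0, 0.01], [0, 0, 0.01], [0, 0, 0.01], [0, 0, 0.01], [0, 0, 0.01], [0, 0, 0.01], [0, 0, 0]], "angular": [[0, 0, 0], [0, 0, 0], [0, 0, 0], [0, 0, 0], [0, 0, 0], [0, 0, 0], [0, 0, 0]], "claw": [-1, -1, -0.6, -0.2, 0, 0, 0]}}

```text
t: 23.88
ee_pos: [548.2, 410.9, 301.0]
orientation: [-0.202, -3.134, -0.001]
ft_force: [0.1, -0.3, 0.5]
width: 43.6
```

Call:
{"method": "play_rows", "body": {"travel": [[0, 0, -0.3], [0, 0, -1.2], [0, 0, -2.6], [0, 0, -4.2], [0.5, 0, -5.8], [1.5, 0, -7], [2.5, 0, -8], [3, 0, -8], [3, 0, -8], [3, 0, -8]], "angular": [[0, 0, 0], [0, 0, 0], [0, 0, 0], [0, 0, 0], [0, 0, 0], [0, 0, 0], [0, 0, 0], [0, 0, 0], [0, 0, 0], [0, 0, 0]], "claw": [0, 0, 0, 0, 0, 0, 0, 0, 0, 0]}}

```text
t: 25.12
ee_pos: [474.3, 420.2, 499.6]
orientation: [-0.202, -3.133, 0.001]
ft_force: [-1.1, -0.5, 0.6]
width: 43.8
```

```bash
python3 - <<'E'
from h import *
o=get_obs(); im=get_image("wrist"); s=get_image("scene"); t=get_image("top")
print(o["t"],o["width"],o["ft_force"].round(1),o["ee_pos"].round(1))
a=np.radians(-7.4); ex=np.array([np.cos(a),np.sin(a),0]); ey=np.array([-ex[1],ex[0],0])
for dy in (0,):
  C=np.array([548,410,10])
  P=[C-ex*95+ey*q+[0,0,95] for q in (-7,7)]+[C+q*ex+[0,0,130] for q in (-23,23)]
  P+=[C+[44*np.cos(u),44*np.sin(u),105] for u in np.linspace(0,6.28,40)]
  for p in proj("wrist",P,o): cv2.circle(im,tuple(int(round(v)) for v in p),1,(0,0,255),-1)
w=cv2.resize(im[20:340,40:400],(450,400),interpolation=cv2.INTER_CUBIC)
c=cv2.resize(s[100:260,260:400],(350,400),interpolation=cv2.INTER_CUBIC)
tt=cv2.resize(t[50:300,80:450],(296,200)); ss=cv2.resize(s,(266,200))
bot=np.zeros((200,800,3),np.uint8); bot[:,:296]=tt; bot[:,300:566]=ss
cv2.imwrite("pics/fin.png",np.vstack([np.hstack([w,c]),bot]))
for cam in ("scene","top"):
  get_image(cam)
  for n in ["tin","sample_tin","tape","mouse","hardener","opener"]:
    print(cam,n,[(np.round(d["location"]).tolist(),round(d["conf"],2)) for d in search_frame(cam,n)][:4])
E
```

```text
25.125 43.75344636079783 [-1.1 -0.5  0.6] [474.3 420.2 499.6]
scene tin [([533.0, 160.0, 105.0], 0.95), ([561.0, 394.0, 99.0], 0.79), ([548.0, 273.0, 100.0], 0.68)]
scene sample_tin [([694.0, -51.0, 63.0], 0.66)]
scene tape [([431.0, -5.0, 23.0], 0.71)]
scene mouse [([333.0, -389.0, 29.0], 0.64)]
scene hardener []
scene opener [([680.0, 59.0, 23.0], 0.63)]
top tin [([507.0, 177.0, 113.0], 0.87), ([532.0, 408.0, 120.0], 0.83), ([518.0, 287.0, 113.0], 0.79)]
top sample_tin [([681.0, -50.0, 58.0], 0.93)]
top tape [([429.0, -0.0, 25.0], 0.79)]
top mouse [([315.0, -382.0, 31.0], 0.84), ([344.0, 380.0, 132.0], 0.31)]
top hardener [([345.0, 378.0, 132.0], 0.56)]
top opener [([669.0, 66.0, 24.0], 0.45)]
```

View pics/fin.png

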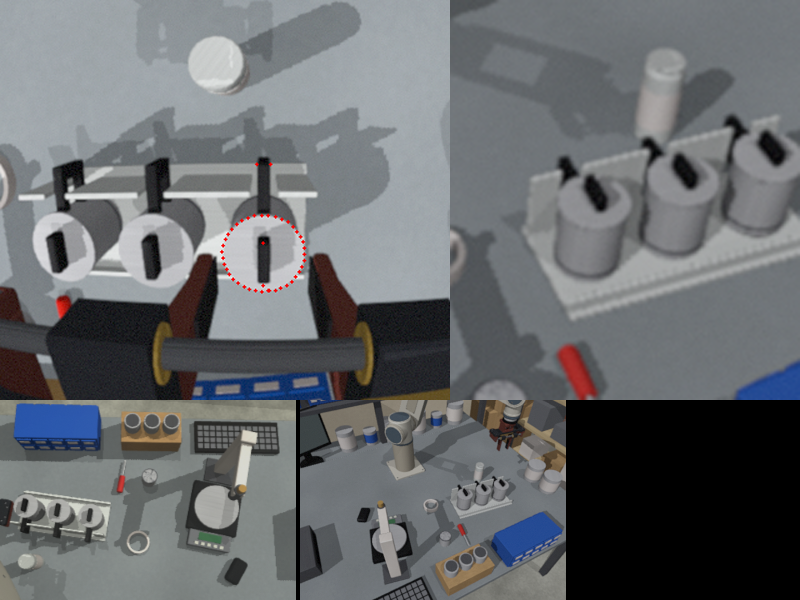

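The three tins stand alike in the tray, with the moved tin's lid on the predicted circle at (264,253) and its handle in its slot at (264,180). The scale is empty and the other things are where they were. I'll hand in.

```bash
python3 -c "
from workcell import *
print(workorder.close_job())"
```

```text
the job is handed in; nothing more can be done
None
```

The scale is clear, and the mixing tin stands in the empty bay of the tray with its side handle in that bay's slot. I handed the job in at about 25–26 s of the 66 s allowed.

- **Off the scale:** I took the tin by its side handle and lifted it 12 mm. I drew it out from under the dosing head, stood it upright on the open bench at about (575, -110) and let go. There was no contact with the dosing head that I could see.
- **Into the tray:** I took it again by the lid grip, carried it over the two tins and lowered it into the bay. Just before the last drop the handle was centred in the slot to within about 1 mm. The tin touched the pad at the expected height with under 2 N, and I released it there.

**Last checks:** The wrist, scene and top pictures show three tins standing alike, with the moved tin on its predicted outline. After the release and retreat the force read about 1 N, which is noise. The tins and loose things found again read within about 6 mm of their first positions, which is about the detector's own scatter.

**Disagreements:**
- Early estimates of the tray's yaw ranged from -8.3° to -9.1°. I used -7.4°, from the comb wall in two cameras, and the slot edges bore it out.
- The detector missed the hardener can in the last scene picture. It is visible there, and the top camera found it in place.
- Setting the tin down on the bench pressed briefly with about 13 N at the wrist.

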